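# Find the tired leaf spring and park the test weight on it

## Task

One of the three look-alike leaf springs on the test stand has gone soft. Before you lift the big weight, press the round pad at the free tip of each leaf down onto the rubber stop beneath it, gently (never 12 N or more on a stop) and holding for about half a second: first the left leaf as seen from the robot, then the middle, then the right. Then stand the big steel weight upright on the middle of the softest leaf's pad so that it alone keeps that leaf down on its stop, and let go; do not leave it on another leaf, and do not disturb the small weight, the jar or the brush.

Things in the scene. Friction and masses are not known exactly. Their poses are not given: they have to be found in the camera images.
- stand: Aluminium base plate 190 x 220 x 12 mm, fixed to the bench; origin: centre of its underside. x runs along the leaves from clamps to free tips (roughly away from the robot), y left, z up. A beam along its robot side carries three look-alike leaves 65 mm apart; clamps reach 75 mm above the bench. Two leaves are sound, one is soft; which one differs every time and cannot be seen.
- pad_1 (a point): Centre of the top of the left leaf's round pad (seen from the robot) while unloaded: x 55, y 65, z 67 mm in the stand's frame. Fixed to the stand, does not follow the leaf down. The steel pad is 40 mm across, 3 mm thick, at the tip of a 20 mm wide strip that slopes up 3 degrees to it and bends as if hinged 80 mm from the pad's centre. It springs back when released.
- pad_2 (a point): The same point of the middle leaf: x 55, y 0, z 67 mm in the stand's frame, its axes those of the stand. Stiffness at the pad's centre: 620 to 720 N/m for the two sound leaves, about 165 N/m for the soft one.
- pad_3 (a point): The same point of the right leaf: x 55, y -65, z 67 mm in the stand's frame.
- stop_1: Stop under the left pad: a 16 mm steel post, 28 mm tall, on the base plate, with a set screw and a 12 mm rubber cap. Origin: centre of the post's foot, straight below the pad's centre, 12 mm above the bench. The screw is set by hand: the gap between unloaded pad and cap is 7 to 13 mm, different at each leaf. The cap gives 1 mm per 7 N.
- stop_2: The same stop under the middle pad, its gap also 7 to 13 mm.
- stop_3: The same stop under the right pad, its gap also 7 to 13 mm.
- weight_big: The big steel test weight, about 330 g: an upright cylinder 33 mm across and 45 mm tall with a small knob on top (18 mm across, overall height 60 mm). Stands on the bench beside the stand. Origin: centre of its underside, z along its axis. Heavy enough to hold the soft leaf on its stop, too light to bring a sound leaf down to its stop.
- weight_small: A smaller steel weight, 23 mm across, 28 mm tall (43 mm with knob), standing on the bench beside the big one (the two change places). Not to be used. Origin: centre of its underside.
- jar: A small stoppered glass weighing jar, 44 mm across and 60 mm tall, left of the stand. Origin: centre of its underside. Leave alone.
- brush: A small wooden-handled dusting brush, 130 mm long, lying on the bench to the right of the weights. Leave alone.
Mind the look-alikes: they are no part of the job. Leave any green or turquoise look-alike of the weight_big alone.

How it is judged:
On the way, in this order (a step that is already met when the one before it is completed fails the run):
1. the left leaf is pressed onto its stop (over 1 N on the stop for 0.3 s) with the big weight still on the bench (contact force between stop_1 and anything else above 1 N and height (world z) of weight_big below 0.02 m), for 0.3 s.
2. the middle leaf is pressed onto its stop (over 1 N on the stop for 0.3 s) with the big weight still on the bench (contact force between stop_2 and anything else above 1 N and height (world z) of weight_big below 0.02 m), for 0.3 s.
3. the right leaf is pressed onto its stop (over 1 N on the stop for 0.3 s) with the big weight still on the bench (contact force between stop_3 and anything else above 1 N and height (world z) of weight_big below 0.02 m), for 0.3 s.
At the end, for the whole second after the job is handed in: The big weight stands upright (within 14 degrees) and still on a leaf's pad, its centre within 12 mm of the pad's stop seen from above, with the robot clear of it, and by its own weight alone it holds that leaf down on its stop (over 0.1 N on the stop) (((horizontal distance between weight_big and stop_1 below 0.012 m and contact force between stop_1 and anything else above 0.1 N) or (horizontal distance between weight_big and stop_2 below 0.012 m and contact force between stop_2 and anything else above 0.1 N) or (horizontal distance between weight_big and stop_3 below 0.012 m and contact force between stop_3 and anything else above 0.1 N)) and height (world z) of weight_big above 0.04 m and angle between weight_big's own z axis and vertical below 0.25 rad and linear speed of weight_big below 0.02 m/s and contact force between the fingers and weight_big below 0.05 N); the robot touches nothing.
It fails at once if 12 N or more on a stop (contact force between any of stop_1, stop_2, stop_3 and anything else above 12 N).
It fails at once if the big weight is let go and left on a leaf without holding it on its stop (height (world z) of weight_big above 0.04 m and distance between the grasp point and weight_big above 0.13 m and contact force between the fingers and weight_big below 0.01 N and linear speed of weight_big below 0.02 m/s and ((horizontal distance between weight_big and stop_1 below 0.03 m and contact force between stop_1 and anything else below 0.02 N) or (horizontal distance between weight_big and stop_2 below 0.03 m and contact force between stop_2 and anything else below 0.02 N) or (horizontal distance between weight_big and stop_3 below 0.03 m and contact force between stop_3 and anything else below 0.02 N))).
It fails at once if the small weight is disturbed (moved over 20 mm) (distance of weight_small from where it was at the start of the episode above 0.02 m).
It fails at once if the jar is disturbed (moved over 20 mm) (distance of jar from where it was at the start of the episode above 0.02 m).
It fails at once if the brush is disturbed (moved over 20 mm) (distance of brush from where it was at the start of the episode above 0.02 m).
It also fails if it takes over 72 s, if anything falls off the work surface, if the arm or the gripper's body presses on something with over 40 N, if the wrist force passes 120 N, or if a joint passes its speed limit or range.

## Robot

A 6-joint arm with a two-finger parallel gripper is mounted at the origin on the work surface. World frame = base frame: x ahead of the robot, y to its left, z up, the work surface at z = 0. Lengths are in m, angles in rad, forces in N, time in s.
With the tool pointing down it reaches from about 0.4 to 0.825 m from the base axis. Payload 7 kg.
Tool frame: the origin (TCP) lies at the very end of the fingers, on their centre line; the grasp point (between the pads) lies arm.hold_point_z behind it (arm.hold_point_z is the distance from the TCP to the grasp point, in m); z points along the fingers, y is the line along which they close (so a half turn about z gives the same grasp; the last joint's range is limited). The gripper opens to 88 mm and grips with 3 to 60 N. Pads are 19 mm wide; open, the fingers measure 130 mm over their backs; the gripper's body (78 mm by 193 mm) begins 47 mm behind the grasp point.
Start: joints at [-0.915, 0.359, 0.012, 0, -1.224, -0.288], TCP at [0.243, -0.63, 0.192] pointing down, gripper open.
Joint ranges: [-3.07, 3.07], [-1.43, 2.12], [-1.02, 1.25], [-3.03, 1.67], [-3.05, -0], [-3.03, 3.03]. Speed limits (rad/s): [2.39, 2.39, 3.01, 3.14, 3.14, 3.14].

## Interface

Orientations are given as [roll, pitch, yaw] about the fixed x, y, z axes, in that order (R = Rz(yaw) Ry(pitch) Rx(roll)).
In Python, from station import arm gives the robot as it stands.
- The arm moves only by the shell command python3 -m creep FILE [FORCE], which reads ROWS from the file FILE. ROWS is a JSON list of rows, 1 to 20 of them, each of 5 numbers: the finger opening in m, then dx, dy, dz in fractions of the full range, 1 being 0.75 m, then a turn about the tool's z in shares of 2 rad (1.0 is 2 rad); each row is the pose to reach, as a shift and turn from the pose commanded when the command began, along the tool's axes at that moment; what a row does not reach only later rows make up. A row lasts 1/12 s, in which the tool goes at most 0.0417 m and 0.125 rad, less where a joint would pass 70% of its speed; a pose out of reach is approached as far as the arm can. The fingers move at their own pace and stop on an object; FORCE is the grip in N (left out, the last holds). Time passes only in rows, so rows that do not move let the fingers close. It prints the time, the measured TCP pose, the force, the opening and the grip force at its end. Input that does not fit is refused with a message, and nothing moves.
- arm.get_state(): the state, without advancing time (a new reading comes with each control period).
- arm.grab_frame(name): name is "scene" or "top" or "wrist"; returns the picture (384x512x3 uint8, red, green, blue); there is no depth.
- arm.camera_params(name): a dict with "fx", "fy", "cx", "cy" (pixels), "D" ([k1, k2, p1, p2, k3] as OpenCV has them; the pictures are not rectified), "T" (4x4, takes a point from camera to world coordinates); the wrist camera has in their place "hand_eye" (4x4, takes a point from camera to tool coordinates, whose origin is the TCP and whose axes are the flange's). Camera axes: x right, y down, z forward; pixel columns grow to the right and rows downward; lengths in m; the calibration is good to about 2 mm. A picture is of the moment at which its call begins: read the wrist's pose just before it. camera_params takes no time and is no camera call.
- arm.job_done(): hands the job in; it is judged then, once.
The state is a dict: "t": time; "q": joint angles; "qd": joint speeds; "joint_efforts": joint torques, N m; "eef_pos": TCP position; "ee_rot": TCP orientation; "force": force on the tool from outside, world axes, zero at the start; "moment": the same for the moment, N m; "width": finger opening in m; "gripper_force": force on a finger pad.
Only numpy, scipy, OpenCV 4.12 (cv2) and the standard library are available. Lean on these libraries where they do the work, as an engineer would, in place of code of your own. Each camera call takes 0.05 s, during which the arm holds its last target. There are 200 camera calls.

## Working session

There is one attempt and no reset: what is moved stays moved. The work goes in short steps, Python scripts to look and compute and a shell command to move; the robot and the scene stay as the last step left them, time stands still between calls to the robot, and variables do not carry over. Pictures are saved under pics/ and viewed, at most 10 in all, crops included, and the job is handed in when it is done.

```bash
mkdir -p pics
python3 - <<'E'
from station import arm
import cv2,numpy as np
for n in("scene","top"):
    cv2.imwrite(f"pics/{n}0.png",cv2.resize(arm.grab_frame(n)[:,:,::-1],(800,600)))
    c=arm.camera_params(n);print(n,{k:np.round(v,3).tolist() for k,v in c.items()})
print(arm.get_state(),arm.hold_point_z)
E
```

```text
scene {'fx': 414.949, 'fy': 414.949, 'cx': 250.518, 'cy': 186.827, 'D': [-0.004, 0.0, 0.0, 0.0, 0.0], 'T': [[0.314, 0.544, -0.778, 1.357], [0.949, -0.193, 0.248, -0.257], [-0.015, -0.816, -0.577, 0.683], [0.0, 0.0, 0.0, 1.0]]}
top {'fx': 416.74, 'fy': 416.74, 'cx': 251.884, 'cy': 196.737, 'D': [0.017, 0.0, 0.0, 0.0, 0.0], 'T': [[0.029, -0.999, 0.043, 0.465], [-1.0, -0.029, 0.003, -0.003], [-0.002, -0.043, -0.999, 1.131], [0.0, 0.0, 0.0, 1.0]]}
{'t': 0.1, 'q': array([-9.14930974e-01,  3.59314993e-01,  1.11291896e-02, -2.77711814e-04,
       -1.22410993e+00, -2.88086996e-01]), 'qd': array([-0.0008613 , -0.00141299,  0.00204745,  0.00057785, -0.00010545,
       -0.00068136]), 'joint_efforts': array([ 4.19589669e-04, -5.84165275e+01,  2.93752688e+01,  7.01544285e+00,
        1.01574662e-02, -5.31738715e-05]), 'eef_pos': array([ 0.24245894, -0.62941538,  0.19151289]), 'ee_rot': array([ 3.14008086e+00, -1.75723322e-04, -2.77390872e+00]), 'force': array([-0.41768072,  0.71647682,  0.06324492]), 'moment': array([ 0.00553958,  0.00570933, -0.05418425]), 'gripper_force': 0.0, 'width': 0.08761485636981578} 0.0188
```

View pics/top0.png

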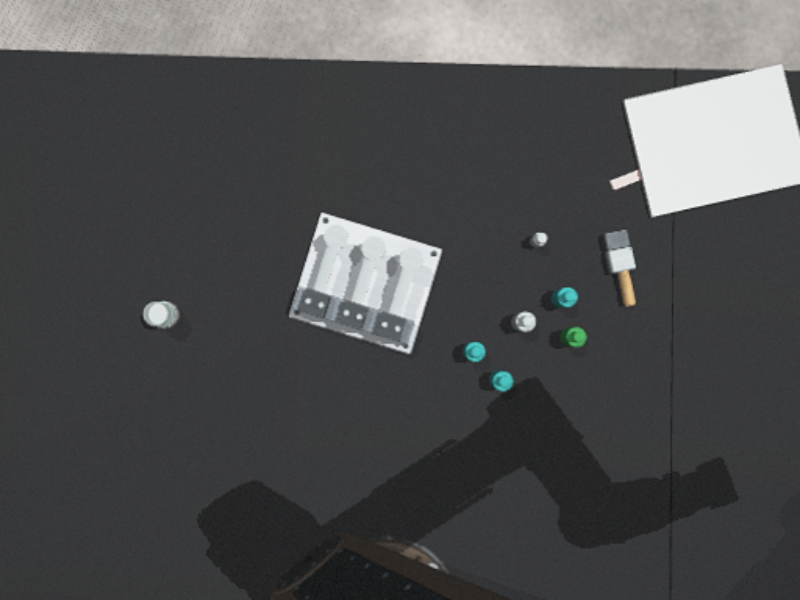

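View pics/scene0.png

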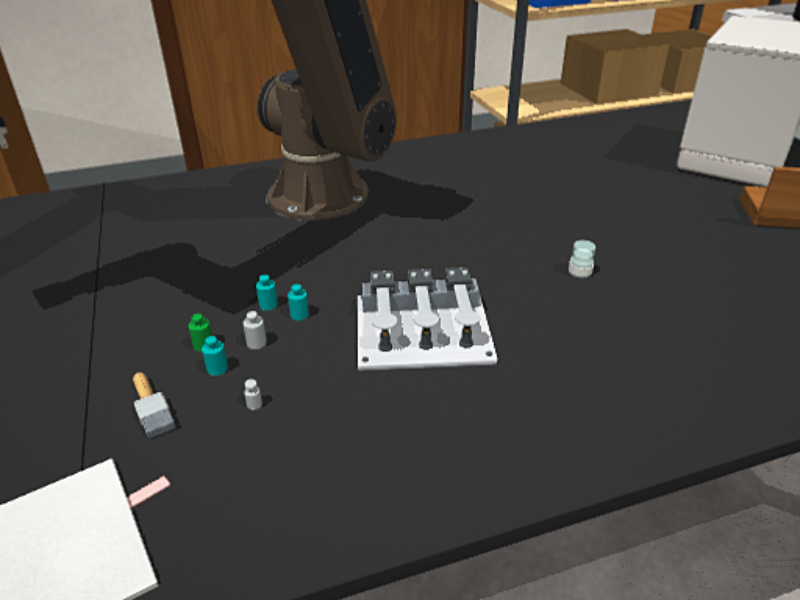

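The top view (800 px) shows the stand with corners near (322,212), (441,248), (411,353) and (290,318). Its pads are near (336,237), (373,247) and (411,258). There are two grey steel weights: a larger one at (525,321) and a smaller one at (540,239). The green and turquoise look-alikes are at (475,351), (502,381), (567,297) and (575,337). The jar is at (160,315) and the brush at (620,268). The larger grey one fits weight_big, so I'll confirm it in a crop.

```bash
cat > h.py <<'E'
from station import arm
import cv2,numpy as np
from scipy.spatial.transform import Rotation as Ro
def cam(n):
    c=arm.camera_params(n); return np.array([[c["fx"],0,c["cx"]],[0,c["fy"],c["cy"]],[0,0,1]]),np.array(c["D"]),(np.array(c["T"]) if "T" in c else np.array(c["hand_eye"]))
def ray(n,p,z,T=None):
    K,D,T0=cam(n); T=T0 if T is None else T
    q=cv2.undistortPoints(np.float64(p).reshape(-1,1,2),K,D).reshape(-1,2)
    d=np.c_[q,np.ones(len(q))]@T[:3,:3].T
    return T[:3,3]+d*((z-T[2,3])/d[:,2])[:,None]
def proj(n,P):
    K,D,T=cam(n); I=np.linalg.inv(T)
    return cv2.projectPoints(np.float64(P).reshape(-1,1,3),cv2.Rodrigues(I[:3,:3])[0],I[:3,3],K,D)[0].reshape(-1,2)
E
python3 - <<'E'
from h import *
t=arm.grab_frame("top");s=arm.grab_frame("scene");np.savez("im.npz",t=t,s=s)
a=cv2.resize(t[125:235,175:295,::-1],None,fx=5,fy=5,interpolation=cv2.INTER_CUBIC)
cv2.imwrite("pics/a.png",a)
b=cv2.resize(t[140:250,285:375,::-1],(450,550),interpolation=cv2.INTER_CUBIC)
c=cv2.resize(s[170:270,115:185,::-1],(350,500),interpolation=cv2.INTER_CUBIC)
o=np.zeros((550,800,3),np.uint8);o[:,:450]=b;o[:500,450:]=c
cv2.imwrite("pics/b.png",o)
E
```

```text
(no output)
```

View pics/a.png

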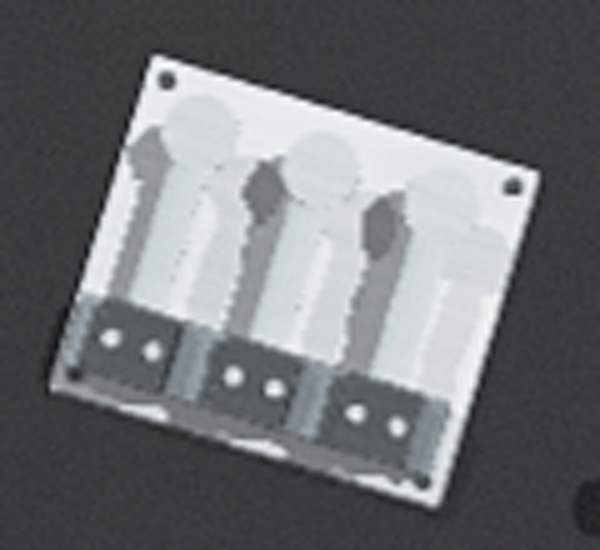

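View pics/b.png

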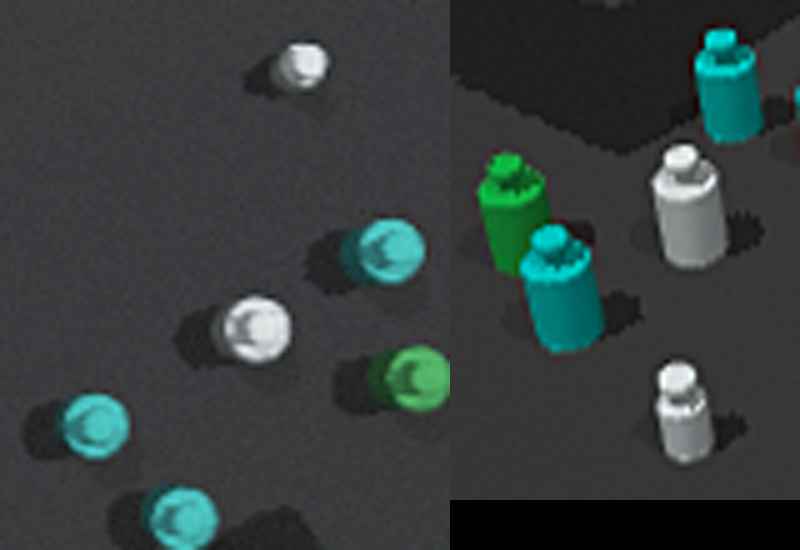

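Crop a shows the plate corners at (153,56), (538,175), (437,507) and (52,388), and the pads at (200,133), (321,169) and (442,207). Crop b shows the big grey weight with its body-top disc at (259,329), clearly larger than the small grey one at (303,64). The other four are turquoise or green. The big grey one is weight_big.

Run:
```python
from h import *
f=lambda p,o:(np.float64(p)+.5)/5-.5+np.array(o)
C=ray("top",f([(153,56),(538,175),(437,507),(52,388)],(175,125)),.012)
H=ray("top",f([(167,80),(513,187),(423,481),(75,373)],(175,125)),.012)
P=ray("top",f([(200,133),(321,169),(442,207)],(175,125)),.067)
print(np.round(C,4),"\nside",[np.linalg.norm(C[i]-C[(i+1)%4]).round(4) for i in range(4)],C.mean(0),H.mean(0))
print("pads",np.round(P,4),np.linalg.norm(P[0]-P[1]),np.linalg.norm(P[2]-P[1]))
x=(C[0]+C[1]-C[2]-C[3]);yw=np.arctan2(x[1],x[0]);y=(C[0]+C[3]-C[1]-C[2]);print("yaw",yw,np.arctan2(-y[0],y[1]),np.arctan2(-(P[0]-P[2])[0],(P[0]-P[2])[1]))
c=C.mean(0);e=lambda a:np.array([np.cos(a),np.sin(a)])
print("pads from plate",[c[:2]+.055*e(yw)+k*.065*e(yw+np.pi/2) for k in(1,0,-1)])
o=(285,140)
print("big",ray("top",f([(259,329)],o),.045),ray("top",f([(264,326)],o),.06),"small",ray("top",f([(303,64)],o),.043))
print("green",ray("top",f([(391,250),(420,379),(96,425),(184,518)],o),.045))
# scene cross-check: crop coords /5 + (115,170)
g=lambda p:(np.float64(p)+.5)/5-.5+np.array((115,170))
print("scene knob",ray("scene",g([(681-450,157)]),.06),"small",ray("scene",g([(677-450,375)]),.043))
print("scene pads",ray("scene",np.float64([(384,321),(426,321),(467,318)])*.64,.067))
```

```text
[[ 0.6749  0.1315  0.012 ]
 [ 0.6164 -0.0784  0.012 ]
 [ 0.4361 -0.029   0.012 ]
 [ 0.4938  0.1796  0.012 ]] 
side [np.float64(0.2179), np.float64(0.1869), np.float64(0.2164), np.float64(0.1874)] [0.55529108 0.05092059 0.012     ] [0.55588706 0.05120631 0.012     ]
pads [[ 0.6255  0.0994  0.067 ]
 [ 0.6088  0.0367  0.067 ]
 [ 0.591  -0.0259  0.067 ]] 0.06488213781173222 0.06509581261212868
yaw -0.2634431557306679 -0.2709370936108558 -0.26858771444823765
pads from plate [array([0.62531995, 0.09935567]), array([0.60839353, 0.03659823]), array([ 0.59146711, -0.02615921])]
big [[ 0.49621011 -0.22032156  0.045     ]] [[ 0.49739716 -0.21985054  0.06      ]] small [[ 0.63590737 -0.24082973  0.043     ]]
green [[ 0.53942093 -0.28811637  0.045     ]
 [ 0.47269605 -0.30433524  0.045     ]
 [ 0.44379707 -0.1367422   0.045     ]
 [ 0.39702962 -0.18347537  0.045     ]]
scene knob [[ 0.50102505 -0.21967684  0.06      ]] small [[ 0.64001844 -0.24402498  0.043     ]]
scene pads [[ 0.59737185 -0.02777544  0.067     ]
 [ 0.61897405  0.03346442  0.067     ]
 [ 0.63303708  0.09611555  0.067     ]]
```

Plate sides (217 × 187 mm) and pad spacing (65 mm) match the given sizes, and the two cameras agree to about 4 mm. Next I'll work out the first move, to above the left pad with fingers closed and the tool's y across the leaves.

```bash
cat >> h.py <<'E'
PAD={1:(.6258,.0992),2:(.6090,.0365),3:(.5918,-.0261)}
def go(x,y,z,yaw=None):
    s=arm.get_state();p=s["eef_pos"];R=Ro.from_euler("xyz",s["ee_rot"])
    d=R.inv().apply(np.array([x,y,z])-p)
    print("pos",p.round(4),"rot",s["ee_rot"].round(4),"d",d.round(4),"F",s["force"].round(2),"q",s["q"].round(2), "t",s["t"])
    if yaw is not None: print("turn",-((yaw-s["ee_rot"][2]+np.pi)%(2*np.pi)-np.pi))
E
python3 -c "
from h import *
go(*PAD[1],.09,2.874)"
```

```text
pos [ 0.2425 -0.6296  0.1918] rot [ 3.1406e+00 -1.0000e-04 -2.7739e+00] d [-0.6196  0.5421  0.1022] F [-0.9   0.48 -0.01] q [-0.91  0.36  0.01 -0.   -1.22 -0.29] t 0.2
turn 0.6353256091147319
```

Careful with the scale: shifts go in shares of 0.75 m and turns go in shares of 2 rad. That gives: -0.62 m / 0.75 = -0.8267, 0.05 m / 0.75 = 0.0667, 0.635 rad / 2 = 0.3175.

```bash
echo '[[0,-0.8267,0.7227,0.0667,0.3175],[0,-0.8267,0.7227,0.0667,0.3175],[0,-0.8267,0.7227,0.0667,0.3175],[0,-0.8267,0.7227,0.0667,0.3175],[0,-0.8267,0.7227,0.0667,0.3175],[0,-0.8267,0.7227,0.0667,0.3175],[0,-0.8267,0.7227,0.0667,0.3175],[0,-0.8267,0.7227,0.0667,0.3175],[0,-0.8267,0.7227,0.0667,0.3175],[0,-0.8267,0.7227,0.0667,0.3175],[0,-0.8267,0.7227,0.0667,0.3175],[0,-0.8267,0.7227,0.0667,0.3175],[0,-0.8267,0.7227,0.0667,0.3175],[0,-0.8267,0.7227,0.0667,0.3175],[0,-0.8267,0.7227,0.0667,0.3175],[0,-0.8267,0.7227,0.0667,0.3175],[0,-0.8267,0.7227,0.0667,0.3175],[0,-0.8267,0.7227,0.0667,0.3175],[0,-0.8267,0.7227,0.0667,0.3175],[0,-0.8267,0.7227,0.0667,0.3175]]' > path.dat && python3 -m creep path.dat 10; python3 -c "
from h import *
go(*PAD[1],.075,2.874)"
```

```text
t: 1.87
eef_pos: [0.6257, 0.0987, 0.1423]
ee_rot: [3.142, -0.0, 2.875]
force: [0.7, -0.8, 0.2]
width: 0.0004
gripper_force: 0.0
pos [0.6257 0.0987 0.1423] rot [ 3.1416 -0.      2.8747] d [0.     0.0005 0.0673] F [ 0.71 -0.82  0.24] q [ 0.46  0.33 -0.15 -0.   -1.09 -2.3 ] t 1.8667
turn 0.0006814054361332644
```

Run:
```python
from h import *
s=arm.get_state();T=np.eye(4);T[:3,:3]=Ro.from_euler("xyz",s["ee_rot"]).as_matrix();T[:3,3]=s["eef_pos"]
K,D,X=cam("wrist");W=T@X;np.save("W.npy",W)
im=arm.grab_frame("wrist")[:,:,::-1].copy()
I=np.linalg.inv(W)
P=[(*PAD[k],.067) for k in PAD]
u=cv2.projectPoints(np.float64(P).reshape(-1,1,3),cv2.Rodrigues(I[:3,:3])[0],I[:3,3],K,D)[0].reshape(-1,2);print(u)
im=cv2.resize(im,(800,600),interpolation=cv2.INTER_CUBIC)
for a in u: cv2.drawMarker(im,tuple(int(v) for v in a*1.5625),(0,0,255),0,12,1)
cv2.imwrite("pics/w1.png",im)
```

```text
[[257.44365599 190.03752711]
 [179.111831   190.45395776]
 [102.72284662 190.41056332]]
```

View pics/w1.png

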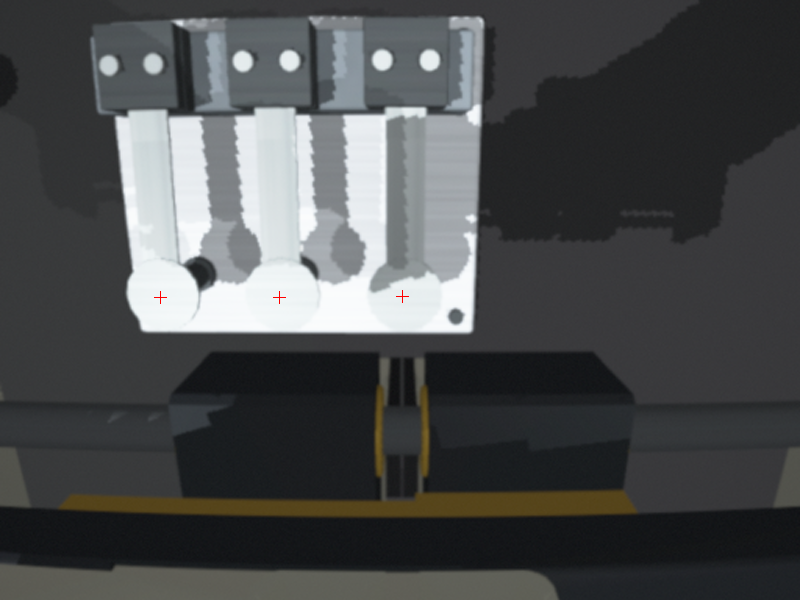

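The wrist view confirms the pads: the predicted marks lie within about 4 px (2 mm) of the pad centres, which are at about (405,296), (283,295) and (163,296). Descending on the left leaf.

To row units: 0.073 m / 0.75 = 0.0973, 0.04 m / 0.75 = 0.0533.

```bash
echo '[[0,0,0,0.0533,0],[0,0,0,0.0973,0],[0,0,0,0.0973,0],[0,0,0,0.0973,0],[0,0,0,0.0973,0]]' > path.dat && python3 -m creep path.dat; echo '[[0,0,0,0.0067,0],[0,0,0,0.0107,0],[0,0,0,0.0107,0],[0,0,0,0.0107,0]]' > path.dat && python3 -m creep path.dat; echo '[[0,0,0,0.0013,0],[0,0,0,0.0013,0],[0,0,0,0.0013,0]]' > path.dat && python3 -m creep path.dat
```

```text
t: 2.33
eef_pos: [0.6263, 0.0966, 0.0712]
ee_rot: [3.141, 0.002, 2.875]
force: [0.6, -0.1, 1.4]
width: 0.0007
gripper_force: 0.0
t: 2.67
eef_pos: [0.6254, 0.0966, 0.0623]
ee_rot: [3.141, 0.001, 2.874]
force: [0.5, -0.4, 0.2]
width: 0.0004
gripper_force: 0.0
t: 2.92
eef_pos: [0.6252, 0.0967, 0.0607]
ee_rot: [3.141, 0.0, 2.874]
force: [-0.1, -0.1, -0.7]
width: 0.0006
gripper_force: 0.0
```

To row units: 0.0025 m / 0.75 = 0.0033, 0.001 m / 0.75 = 0.0013.

```bash
echo '[[0,0,0.0033,0.0013,0],[0,0,0.0033,0.0013,0],[0,0,0.0033,0.0013,0]]' > path.dat && python3 -m creep path.dat | grep -E "pos|force: \["; echo '[[0,0,0,0,0]]' > path.dat && python3 -m creep path.dat| grep -E "pos|force: \[";echo '[[0,0,0,0,0]]' > path.dat && python3 -m creep path.dat| grep -E "pos|force: \["
```

```text
eef_pos: [0.6258, 0.0993, 0.0594]
force: [0.1, 0.4, 0.1]
eef_pos: [0.6258, 0.0991, 0.0594]
force: [0.6, 0.8, 0.6]
eef_pos: [0.6258, 0.0991, 0.0595]
force: [0.3, 0.1, -0.5]
```

To row units: 0.001 m / 0.75 = 0.0013.

```bash
echo '[[0,0,0,0.0013,0],[0,0,0,0.0013,0],[0,0,0,0.0013,0]]' > path.dat && python3 -m creep path.dat | grep -E "pos|force: \["; echo '[[0,0,0,0,0]]' > path.dat && python3 -m creep path.dat| grep -E "pos|force: \[";python3 - <<'E'
from h import *
s=arm.get_state();T=np.eye(4);T[:3,:3]=Ro.from_euler("xyz",s["ee_rot"]).as_matrix();T[:3,3]=s["eef_pos"]
im=arm.grab_frame("wrist")[:,:,::-1];sc=arm.grab_frame("scene")[:,:,::-1]
o=np.zeros((520,800,3),np.uint8)
o[:]=0
o[:,:400]=cv2.resize(im[0:260,100:300],(400,520))
o[:,400:]=cv2.resize(sc[160:238,230:290+0],(400,520),interpolation=cv2.INTER_CUBIC)
o[:,400:]=cv2.resize(sc[150:240,255:324],(400,520),interpolation=cv2.INTER_CUBIC)
cv2.imwrite("pics/p1.png",o);print(s["joint_efforts"].round(2))
E
```

```text
eef_pos: [0.6258, 0.099, 0.0584]
force: [-0.5, 0.8, 0.8]
eef_pos: [0.6258, 0.099, 0.0585]
force: [-0.6, -0.3, 0.1]
[  0.   -56.89  24.65   5.82  -0.08   0.  ]
```

View pics/p1.png

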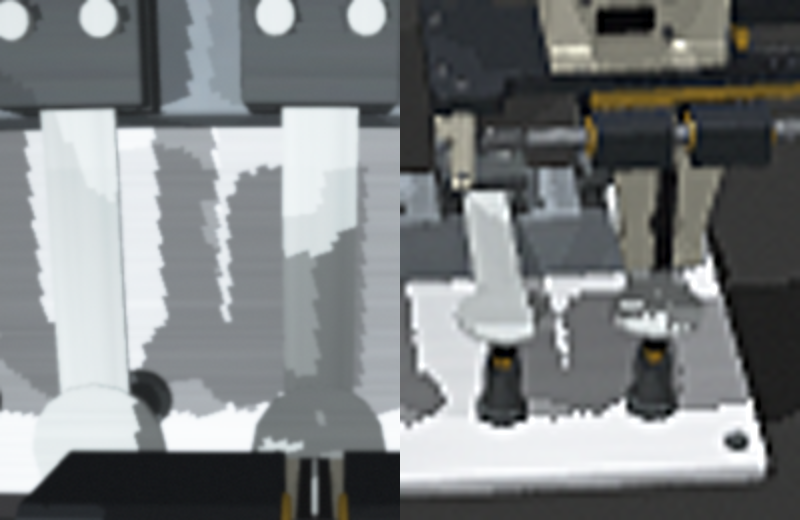

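The wrist crop (left) shows the tool over the left pad. The scene crop (right) shows the fingertips touching that pad, with the stop still slightly below it. Force noise is about 0.5 N, so I'll average readings.

```bash
cat >> h.py <<'E'
def avg(n=6):
    F=[];Z=[]
    for _ in range(n):
        arm.grab_frame("top");s=arm.get_state();F.append(s["force"]);Z.append(s["eef_pos"])
    print("F",np.mean(F,0).round(2),"sd",np.std(F,0).round(2),"p",np.mean(Z,0).round(5),"t",s["t"])
E
python3 -c "
from h import *
avg()"; echo '[[0,0,0,0.0013,0],[0,0,0,0.0013,0],[0,0,0,0.0013,0]]' > path.dat && python3 -m creep path.dat >/dev/null; python3 -c "
from h import *
avg()"
```

```text
F [-0.17 -0.15  0.33] sd [0.4  0.46 0.46] p [0.62585 0.09907 0.05853] t 4.0667
F [-0.16  0.08  0.2 ] sd [0.51 1.   0.4 ] p [0.62584 0.09907 0.0575 ] t 4.6167
```

To row units: 0.001 m / 0.75 = 0.0013.

```bash
echo '[[0,0,0,0.0013,0],[0,0,0,0.0013,0]]' > path.dat && python3 -m creep path.dat >/dev/null; python3 -c "
from h import *
avg(4)"
```

```text
F [0.1  0.14 0.04] sd [0.47 0.65 0.38] p [0.62581 0.09904 0.05644] t 4.9833
```

Run:
```python
from h import *
sc=arm.grab_frame("scene")[:,:,::-1]
s=arm.get_state()
u=proj("scene",[s["eef_pos"],(*PAD[1],.067),(*PAD[1],.057),(*PAD[2],.067)]);print(u)
o=cv2.resize(sc[150:240,255:345],(600,600),interpolation=cv2.INTER_CUBIC)
for a in u: cv2.drawMarker(o,tuple(int(v) for v in (a-[255,150])*6.667),(0,0,255),0,12,1)
cv2.imwrite("pics/p2.png",o)
```

```text
[[298.59342192 204.98005222]
 [298.84423457 201.55648313]
 [298.63329191 204.79815311]
 [272.35213454 202.81246097]]
```

View pics/p2.png

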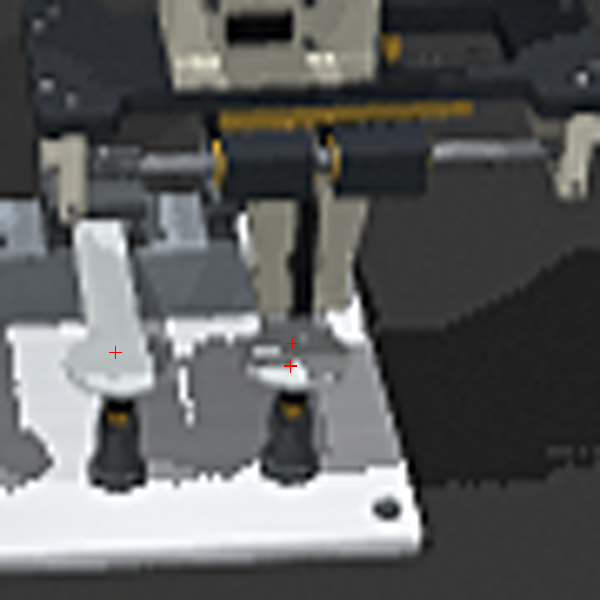

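To row units: 0.001 m / 0.75 = 0.0013.

```bash
echo '[[0,0,0,0.0013,0],[0,0,0,0.0013,0]]' > path.dat && python3 -m creep path.dat >/dev/null; python3 -c "
from h import *
avg(4)"
```

```text
F [-0.01  0.09 -0.09] sd [0.29 0.18 0.63] p [0.62581 0.09906 0.05546] t 5.4
```

To row units: 0.001 m / 0.75 = 0.0013.

```bash
echo '[[0,0,0,0.0013,0],[0,0,0,0.0013,0]]' > path.dat && python3 -m creep path.dat >/dev/null; python3 -c "
from h import *
avg(4)"
```

```text
F [-0.14 -0.08  0.43] sd [0.54 0.25 0.51] p [0.62582 0.09906 0.05445] t 5.7667
```

To row units: 0.002 m / 0.75 = 0.0027.

```bash
echo '[[0,0,0,0.0027,0],[0,0,0,0.0027,0]]' > path.dat && python3 -m creep path.dat >/dev/null; python3 -c "
from h import *
avg(4)"
```

```text
F [-0.04  0.1  -0.25] sd [0.45 0.39 0.31] p [0.62576 0.09904 0.05237] t 6.1333
```

To row units: 0.001 m / 0.75 = 0.0013.

```bash
echo '[[0,0,0,0.0013,0],[0,0,0,0.0013,0]]' > path.dat && python3 -m creep path.dat >/dev/null; python3 -c "
from h import *
avg(4)
sc=arm.grab_frame('scene')[:,:,::-1]
o=cv2.resize(sc[160:240,255:335],(600,600),interpolation=cv2.INTER_CUBIC)
cv2.imwrite('pics/p3.png',o)
"
```

```text
F [ 0.05 -0.19 -0.  ] sd [0.47 0.32 0.42] p [0.62582 0.09907 0.05147] t 6.5
```

View pics/p3.png

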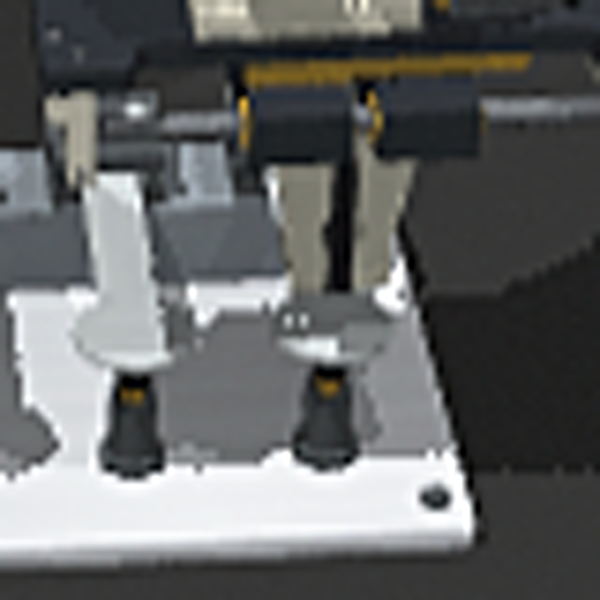

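Run:
```python
from h import *
K,D,X=cam("wrist");I=np.linalg.inv(X)
P=np.float64([(0,0,0),(0,0,-.02),(0,0,-.03),(0,0,-.066),(0,.021,0),(0,.021,-.03),(-.0095,.0,-.03),(.0095,0,-.03),(.0095,0,0),(-.0095,0,0)])
print(X.round(3));print((cv2.projectPoints(P.reshape(-1,1,3),cv2.Rodrigues(I[:3,:3])[0],I[:3,3],K,D)[0].reshape(-1,2)*1.5625).round(0))
im=arm.grab_frame("wrist")[:,:,::-1]
cv2.imwrite("pics/w2.png",cv2.resize(im[190:330,140:380],(800,467),interpolation=cv2.INTER_CUBIC))
```

```text
[[-0.    -0.964 -0.267  0.072]
 [ 1.    -0.    -0.     0.   ]
 [ 0.    -0.267  0.964 -0.193]
 [ 0.     0.     0.     1.   ]]
[[401. 347.]
 [401. 367.]
 [401. 378.]
 [401. 432.]
 [455. 347.]
 [464. 378.]
 [401. 404.]
 [401. 352.]
 [401. 324.]
 [401. 369.]]
```

View pics/w2.png

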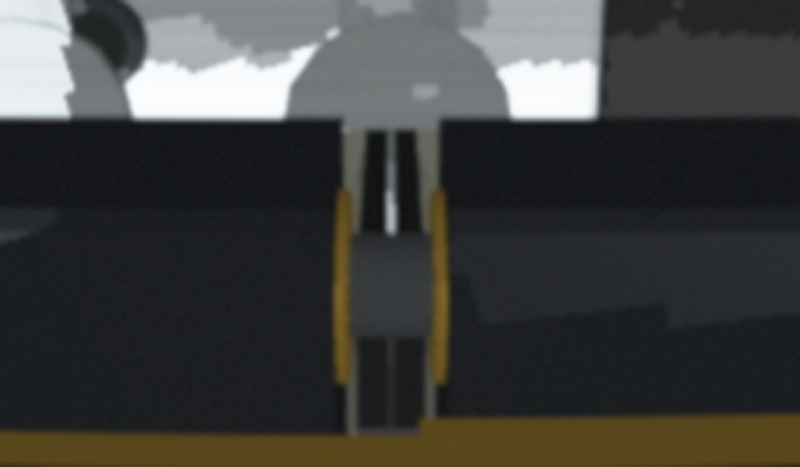

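The fingers visibly end about 25–30 mm behind the reported TCP: nothing shows at the projected tip, the pad has not moved, and the force is zero. I'll keep descending and let the force find the contact.

To row units: 0.004 m / 0.75 = 0.0053.

```bash
echo '[[0,0,0,0.0053,0],[0,0,0,0.0053,0],[0,0,0,0.0053,0]]' > path.dat && python3 -m creep path.dat >/dev/null; python3 -c "
from h import *
avg(3)"; echo '[[0,0,0,0.004,0],[0,0,0,0.004,0],[0,0,0,0.004,0]]' > path.dat && python3 -m creep path.dat >/dev/null; python3 -c "
from h import *
avg(4)"
```

```text
F [-0.34  0.04  0.56] sd [0.38 0.29 0.59] p [0.6258  0.09903 0.0474 ] t 7.0
F [-0.07  0.01 -0.09] sd [0.21 0.62 0.53] p [0.62585 0.09906 0.04449] t 7.45
```

To row units: 0.002 m / 0.75 = 0.0027.

```bash
echo '[[0,0,0,0.0027,0],[0,0,0,0.0027,0],[0,0,0,0.0027,0]]' > path.dat && python3 -m creep path.dat >/dev/null; python3 -c "
from h import *
avg(3)"; echo '[[0,0,0,0.0027,0],[0,0,0,0.0027,0],[0,0,0,0.0027,0]]' > path.dat && python3 -m creep path.dat >/dev/null; python3 -c "
from h import *
avg(3)"
```

```text
F [-0.19 -0.16 -0.09] sd [0.38 0.36 0.3 ] p [0.62583 0.09906 0.04247] t 7.85
F [-0.32 -0.07 -0.22] sd [0.07 0.49 0.52] p [0.62584 0.09907 0.04048] t 8.25
```

To row units: 0.002 m / 0.75 = 0.0027.

```bash
echo '[[0,0,0,0.0027,0],[0,0,0,0.0027,0],[0,0,0,0.0027,0]]' > path.dat && python3 -m creep path.dat >/dev/null; python3 -c "
from h import *
avg(3)"; echo '[[0,0,0,0.0027,0],[0,0,0,0.0027,0],[0,0,0,0.0027,0]]' > path.dat && python3 -m creep path.dat >/dev/null; python3 -c "
from h import *
avg(3)"
```

```text
F [-0.13 -0.41 -0.16] sd [0.22 0.38 0.33] p [0.62583 0.09908 0.03847] t 8.65
F [0.05 0.11 0.07] sd [0.31 0.21 0.59] p [0.62583 0.09906 0.03647] t 9.05
```

To row units: 0.002 m / 0.75 = 0.0027.

```bash
echo '[[0,0,0,0.0027,0],[0,0,0,0.0027,0],[0,0,0,0.0027,0]]' > path.dat && python3 -m creep path.dat >/dev/null; python3 -c "
from h import *
avg(3)"; echo '[[0,0,0,0.0027,0],[0,0,0,0.0027,0],[0,0,0,0.0027,0]]' > path.dat && python3 -m creep path.dat >/dev/null; python3 -c "
from h import *
avg(3)"
```

```text
F [0.24 0.1  0.27] sd [0.42 0.6  0.55] p [0.62582 0.09905 0.03447] t 9.45
F [-0.05 -0.15  0.3 ] sd [0.12 0.12 0.39] p [0.62579 0.09905 0.03246] t 9.85
```

```bash
python3 -c "
from h import *
sc=arm.grab_frame('scene');np.set_printoptions(linewidth=200)
a=np.load('im.npz')['s']
for n,i in(('before',a),('now',sc)):
  g=i.mean(2).astype(int)
  for r in range(192,222): print(n,r,g[r,286:314:2])
"
```

```text
before 192 [ 91  90  90 133 221 215 213 148  99  98 126  50  57  55]
before 193 [ 91  91  90  96 223 214 213 211  83  96 133  74  35  56]
before 194 [ 91  89  96  78 225 215 212 231  73  97 116 182  23  55]
before 195 [ 90  88  96  78 227 216 213 222  69  90  92 255  18  56]
before 196 [ 81  75  83  80 227 217 213 219  73 153 234 255  15  58]
before 197 [107 181 174 234 224 217 215 215 119 251 247 255   9  57]
before 198 [203 246 240 249 196 218 215 216 165 183 241 249   8  54]
before 199 [223 229 242 243 202 215 216 215 208 175 237 242  37  52]
before 200 [216 212 237 227 216 217 218 219 222 214 234 240  90  53]
before 201 [213 210 238 217 218 218 219 219 220 219 225 238 225  50]
before 202 [214 211 240 216 217 216 216 216 216 216 215 236 255  47]
before 203 [215 211 242 216 217 216 216 215 215 216 214 240 255  44]
before 204 [218 213 244 217 221 221 220 219 219 221 223 238 255  39]
before 205 [214 213 241 196 222 220 221 222 223 228 187 238 249  36]
before 206 [215 214 240 232 178 222 225 225 229 196 120 238 243  30]
before 207 [215 215 240 240 193 188 207 195 178 138 118 240 239  
[... 2249 characters left out ...]
116  30  78  39 116 108 107 148 142 154]
now 212 [110 109 108 108 115  29  67  46 117 108 106 148 142 149]
now 213 [109 109 108 108 117  28  44  45 118 110 109 150 144 148]
now 214 [111 111 111 112 119  29  42  45 120 112 110 122 148 148]
now 215 [112 113 113 113 123  35  43  44 121 111 111 103 145 145]
now 216 [113 113 112 112 109  32  56  45 120 109 108 103 145 143]
now 217 [113 113 114 113  70  50  60  46  96 110 109 104 144 144]
now 218 [113 112 110 113  34  56  59  48  65 105 107 104 145 143]
now 219 [109 110 107 107  54  60  54  45  62 141 105 104 149 146]
now 220 [106 105  97 128  37  78  80  87  47 148 136 135 148 144]
now 221 [134 126 243 241 152  44  60  47 181 130 135 132 132 131]
```

Fingertip's lower edge is now at scene row 204 and the pad has not moved. Contact should come about 4–7 mm further down.

To row units: 0.002 m / 0.75 = 0.0027.

```bash
echo '[[0,0,0,0.0027,0],[0,0,0,0.0027,0],[0,0,0,0.0027,0]]' > path.dat && python3 -m creep path.dat >/dev/null; python3 -c "
from h import *
avg(3)"; echo '[[0,0,0,0.0027,0],[0,0,0,0.0027,0],[0,0,0,0.0027,0]]' > path.dat && python3 -m creep path.dat >/dev/null; python3 -c "
from h import *
avg(3)
np.set_printoptions(linewidth=200)
g=arm.grab_frame('scene').mean(2).astype(int)
for r in range(200,214): print(r,g[r,286:314:2])
"
```

```text
F [-0.23 -0.07  0.64] sd [0.42 0.65 0.54] p [0.62582 0.09908 0.03048] t 10.3
F [-0.07  0.5   0.98] sd [0.29 0.48 0.1 ] p [0.6259  0.0991  0.02852] t 10.7
200 [219 216 248  59 120 125  12  15 119 119 122 144  81  55]
201 [228 226 239  96 121 123  35  14 128 118 128 143 158  37]
202 [152 150 150  88 119 122  43  11 128 117 131 143 165  24]
203 [ 98  98  99  80 120 122  43  12 125 127 116 147 158  23]
204 [108 107 108  85 120 122  41   9 135 132 100 144 154  21]
205 [108 108 106 197 117 120  21   8 121 113  92 144 151  19]
206 [109 109 143 147 101 101  20  37 126 123 116 145 146  18]
207 [109 108 159  87 114  91  83 119 132 133 109 143 143  66]
208 [111 108 124 102 135 216  92 137 133 115 102 146 143 123]
209 [110 109 106 108 119 162  89 135 121 107 107 148 145 155]
210 [110 110 109 108 112  49  49  74 115 110 109 149 144 160]
211 [110 111 108 108 115  26  70  32 116 108 108 148 143 153]
212 [109 110 108 106 115  29  65  38 117 107 106 149 142 148]
213 [110 109 108 110 117  30  44  37 119 109 108 118 146 149]
```

The pad is now moving, with about 0.2 N/mm, so the left leaf looks soft. Going down in 1 mm steps to find its stop.

To row units: 0.001 m / 0.75 = 0.0013.

```bash
echo '[[0,0,0,0.0013,0],[0,0,0,0.0013,0],[0,0,0,0.0013,0]]' > path.dat && python3 -m creep path.dat >/dev/null; python3 -c "
from h import *
avg(3)"
```

```text
F [ 0.01 -0.02  1.43] sd [0.35 0.39 0.36] p [0.62592 0.09907 0.02754] t 11.15
```

To row units: 0.001 m / 0.75 = 0.0013.

```bash
echo '[[0,0,0,0.0013,0],[0,0,0,0.0013,0],[0,0,0,0.0013,0]]' > path.dat && python3 -m creep path.dat >/dev/null; python3 -c "
from h import *
avg(3)"
```

```text
F [0.29 0.17 1.42] sd [0.23 0.1  0.36] p [0.6259  0.0991  0.02651] t 11.55
```

To row units: 0.0007 m / 0.75 = 0.0009.

```bash
echo '[[0,0,0,0.0009,0],[0,0,0,0.0009,0],[0,0,0,0.0009,0]]' > path.dat && python3 -m creep path.dat >/dev/null; python3 -c "
from h import *
avg(3)"
```

```text
F [0.57 0.36 0.73] sd [0.94 0.65 0.47] p [0.62587 0.09909 0.02582] t 11.95
```

To row units: 0.001 m / 0.75 = 0.0013.

```bash
echo '[[0,0,0,0.0013,0],[0,0,0,0.0013,0],[0,0,0,0.0013,0]]' > path.dat && python3 -m creep path.dat >/dev/null; python3 -c "
from h import *
avg(3)"
```

```text
F [-0.19 -0.24  1.46] sd [0.48 0.57 0.5 ] p [0.62586 0.09908 0.02481] t 12.35
```

To row units: 0.001 m / 0.75 = 0.0013.

```bash
echo '[[0,0,0,0.0013,0],[0,0,0,0.0013,0],[0,0,0,0.0013,0]]' > path.dat && python3 -m creep path.dat >/dev/null; python3 -c "
from h import *
avg(3)"
```

```text
F [-0.46  0.24  1.72] sd [0.42 0.76 0.14] p [0.62583 0.09908 0.02381] t 12.75
```

To row units: 0.0008 m / 0.75 = 0.0011.

```bash
echo '[[0,0,0,0.0011,0],[0,0,0,0.0011,0],[0,0,0,0.0011,0]]' > path.dat && python3 -m creep path.dat >/dev/null; python3 -c "
from h import *
avg(3)"
```

```text
F [-0.58  0.11  2.06] sd [0.43 0.14 0.33] p [0.62582 0.09907 0.023  ] t 13.15
```

To row units: 0.0008 m / 0.75 = 0.0011.

```bash
echo '[[0,0,0,0.0011,0],[0,0,0,0.0011,0],[0,0,0,0.0011,0]]' > path.dat && python3 -m creep path.dat >/dev/null; python3 -c "
from h import *
avg(3)"
```

```text
F [-1.73  0.74  4.65] sd [0.32 0.27 0.41] p [0.62585 0.0991  0.02238] t 13.55
```

On the stop: spring about 2.1 N plus about 2.5 N on the stop. Pressing slightly more and holding.

To row units: 0.0003 m / 0.75 = 0.0004.

```bash
echo '[[0,0,0,0.0004,0],[0,0,0,0.0004,0],[0,0,0,0.0004,0],[0,0,0,0.0004,0],[0,0,0,0.0004,0],[0,0,0,0.0004,0]]' > path.dat && python3 -m creep path.dat>/dev/null;  python3 -c "
from h import *
avg(3)"; echo '[[0,0,0,-0.0267,0],[0,0,0,-0.04,0],[0,0,0,-0.04,0],[0,0,0,-0.04,0]]' > path.dat && python3 -m creep path.dat >/dev/null; python3 -c "
from h import *
avg(3)
go(*PAD[2],.040,2.874)"
```

```text
F [-2.14  0.88  6.32] sd [0.24 0.24 0.2 ] p [0.62586 0.09909 0.02218] t 14.2
F [-0.06 -0.06 -0.14] sd [0.23 0.37 0.6 ] p [0.62545 0.09896 0.05129] t 14.6833
pos [0.6253 0.0989 0.0511] rot [-3.1410e+00 -1.0000e-03  2.8742e+00] d [-0.0008 -0.0644  0.0111] F [-0.38  0.46 -0.98] q [ 0.46  0.41 -0.26 -0.   -0.9  -2.3 ] t 14.6833
turn 0.00015813233073780353
```

Careful with the scale: shifts go in shares of 0.75 m and turns go in shares of 2 rad. That gives: -0.0644 m / 0.75 = -0.0859, -0.04 m / 0.75 = -0.0533.

```bash
echo '[[0,-0.0011,-0.0533,0,0],[0,-0.0011,-0.0859,0,0],[0,-0.0011,-0.0859,0.0133,0],[0,-0.0011,-0.0859,0.0253,0],[0,-0.0011,-0.0859,0.0253,0],[0,-0.0011,-0.0859,0.0253,0]]' > path.dat && python3 -m creep path.dat >/dev/null; python3 -c "
from h import *
avg(3)
go(*PAD[2],.030,2.874)"
```

```text
F [-0.1  -0.23  0.46] sd [0.5  0.39 0.35] p [0.60974 0.03735 0.03269] t 15.3333
pos [0.6099 0.0375 0.0329] rot [-3.1416  0.      2.8753] d [ 0.0006 -0.0012  0.0029] F [0.06 0.16 0.18] q [ 0.38  0.4  -0.33  0.   -0.84 -2.22] t 15.3333
turn 0.0013381637762814869
```

To row units: 0.0037 m / 0.75 = 0.0049, 0.002 m / 0.75 = 0.0027.

```bash
echo '[[0,0.0007,-0.0013,0.0027,0],[0,0.0007,-0.0013,0.0049,0],[0,0.0007,-0.0013,0.0049,0],[0,0.0007,-0.0013,0.0049,0]]' > path.dat && python3 -m creep path.dat >/dev/null; python3 -c "
from h import *
avg(4)"
```

```text
F [1.17 1.39 2.25] sd [0.25 0.22 0.63] p [0.60924 0.03614 0.0295 ] t 15.8667
```

To row units: 0.0015 m / 0.75 = 0.002, 0.001 m / 0.75 = 0.0013.

```bash
echo '[[0,0,0,0.0013,0],[0,0,0,0.002,0],[0,0,0,0.002,0]]' > path.dat && python3 -m creep path.dat >/dev/null; python3 -c "
from h import *
avg(3)"
```

```text
F [0.72 1.55 3.56] sd [0.82 0.27 0.35] p [0.60916 0.036   0.02789] t 16.2667
```

To row units: 0.001 m / 0.75 = 0.0013.

```bash
echo '[[0,0,0,0.0013,0],[0,0,0,0.0013,0],[0,0,0,0.0013,0]]' > path.dat && python3 -m creep path.dat >/dev/null; python3 -c "
from h import *
avg(3)"
```

```text
F [1.52 0.93 4.28] sd [0.22 0.33 0.37] p [0.60913 0.03598 0.02685] t 16.6667
```

To row units: 0.0008 m / 0.75 = 0.0011.

```bash
echo '[[0,0,0,0.0011,0],[0,0,0,0.0011,0],[0,0,0,0.0011,0]]' > path.dat && python3 -m creep path.dat >/dev/null; python3 -c "
from h import *
avg(3)"
```

```text
F [1.69 1.72 5.09] sd [0.15 0.17 0.09] p [0.6091  0.03596 0.02605] t 17.0667
```

To row units: 0.0008 m / 0.75 = 0.0011.

```bash
echo '[[0,0,0,0.0011,0],[0,0,0,0.0011,0],[0,0,0,0.0011,0]]' > path.dat && python3 -m creep path.dat >/dev/null; python3 -c "
from h import *
avg(3)"
```

```text
F [2.03 1.71 5.35] sd [0.4  0.15 0.1 ] p [0.6091  0.03597 0.02527] t 17.4667
```

To row units: 0.0008 m / 0.75 = 0.0011.

```bash
echo '[[0,0,0,0.0011,0],[0,0,0,0.0011,0],[0,0,0,0.0011,0]]' > path.dat && python3 -m creep path.dat >/dev/null; python3 -c "
from h import *
avg(3)"
```

```text
F [1.38 1.39 6.54] sd [0.4  0.56 0.14] p [0.60909 0.03597 0.02455] t 17.8667
```

To row units: 0.0006 m / 0.75 = 0.0008.

```bash
echo '[[0,0,0,0.0008,0],[0,0,0,0.0008,0],[0,0,0,0.0008,0]]' > path.dat && python3 -m creep path.dat >/dev/null; python3 -c "
from h import *
avg(3)"
```

```text
F [1.86 2.13 6.72] sd [0.46 0.17 0.3 ] p [0.60906 0.03598 0.02399] t 18.2667
```

To row units: 0.0008 m / 0.75 = 0.0011.

```bash
echo '[[0,0,0,0.0011,0],[0,0,0,0.0011,0],[0,0,0,0.0011,0]]' > path.dat && python3 -m creep path.dat >/dev/null; python3 -c "
from h import *
avg(3)"
```

```text
F [1.03 0.85 7.26] sd [0.61 0.69 0.68] p [0.60905 0.03599 0.02327] t 18.6667
```

To row units: 0.0007 m / 0.75 = 0.0009.

```bash
echo '[[0,0,0,0.0009,0],[0,0,0,0.0009,0],[0,0,0,0.0009,0]]' > path.dat && python3 -m creep path.dat >/dev/null; python3 -c "
from h import *
avg(3)"
```

```text
F [0.95 1.29 7.34] sd [0.49 0.43 0.18] p [0.60903 0.036   0.02262] t 19.0667
```

To row units: 0.0007 m / 0.75 = 0.0009.

```bash
echo '[[0,0,0,0.0009,0],[0,0,0,0.0009,0],[0,0,0,0.0009,0]]' > path.dat && python3 -m creep path.dat >/dev/null; python3 -c "
from h import *
avg(3)"
```

```text
F [0.47 1.74 8.53] sd [0.31 0.26 0.39] p [0.60899 0.03595 0.02201] t 19.4667
```

To row units: 0.0005 m / 0.75 = 0.0007.

```bash
echo '[[0,0,0,0.0007,0],[0,0,0,0.0007,0],[0,0,0,0.0007,0]]' > path.dat && python3 -m creep path.dat >/dev/null; python3 -c "
from h import *
avg(4)"
```

```text
F [-0.23  1.68 10.33] sd [0.27 0.18 0.36] p [0.60902 0.03597 0.02173] t 19.9167
```

To row units: 0.0003 m / 0.75 = 0.0004.

```bash
echo '[[0,0,0,0.0004,0],[0,0,0,0.0004,0],[0,0,0,0.0004,0],[0,0,0,0.0004,0],[0,0,0,0.0004,0],[0,0,0,0.0004,0]]' > path.dat && python3 -m creep path.dat>/dev/null;  python3 -c "
from h import *
avg(3)"; echo '[[0,0,0,-0.0267,0],[0,0,0,-0.04,0],[0,0,0,-0.04,0],[0,0,0,-0.04,0]]' > path.dat && python3 -m creep path.dat >/dev/null; python3 -c "
from h import *
go(*PAD[3],.030,2.874)"
```

```text
F [-0.69  1.61 11.28] sd [0.35 0.32 0.31] p [0.60903 0.036   0.02158] t 20.5667
pos [0.6081 0.0357 0.0505] rot [-3.1416e+00 -8.0000e-04  2.8738e+00] d [-0.0006 -0.0639  0.0205] F [-0.45 -0.15  0.11] q [ 0.38  0.38 -0.31 -0.   -0.88 -2.22] t 20.9
turn -0.00016044996163833147
```

To row units: -0.0639 m / 0.75 = -0.0852, -0.04 m / 0.75 = -0.0533.

```bash
echo '[[0,-0.0008,-0.0533,0,0],[0,-0.0008,-0.0852,0,0],[0,-0.0008,-0.0852,0.0133,0],[0,-0.0008,-0.0852,0.0213,0],[0,-0.0008,-0.0852,0.0253,0],[0,-0.0008,-0.0852,0.0287,0],[0,-0.0008,-0.0852,0.0313,0],[0,-0.0008,-0.0852,0.0313,0],[0,-0.0008,-0.0852,0.0313,0]]' > path.dat && python3 -m creep path.dat >/dev/null; python3 -c "
from h import *
avg(4)"
```

```text
F [-1.94 -0.5   3.09] sd [0.27 0.38 0.26] p [ 0.59256 -0.02553  0.02741] t 21.85
```

The right leaf is also stiff, so the left leaf is the soft one. Continuing on the right leaf to its stop.

To row units: 0.001 m / 0.75 = 0.0013.

```bash
echo '[[0,0,0,0.0013,0],[0,0,0,0.0013,0],[0,0,0,0.0013,0]]' > path.dat && python3 -m creep path.dat >/dev/null; python3 -c "
from h import *
avg(3)"
```

```text
F [-2.74  1.02  4.22] sd [0.28 0.13 0.24] p [ 0.59272 -0.02571  0.02633] t 22.25
```

To row units: 0.0005 m / 0.75 = 0.0007.

```bash
echo '[[0,0,0,0.0007,0],[0,0,0,0.0007,0],[0,0,0,0.0007,0]]' > path.dat && python3 -m creep path.dat >/dev/null; python3 -c "
from h import *
avg(3)"
```

```text
F [-2.39  1.81  4.69] sd [0.67 0.28 0.36] p [ 0.59268 -0.02577  0.02574] t 22.65
```

To row units: 0.0008 m / 0.75 = 0.0011.

```bash
echo '[[0,0,0,0.0011,0],[0,0,0,0.0011,0],[0,0,0,0.0011,0]]' > path.dat && python3 -m creep path.dat >/dev/null; python3 -c "
from h import *
avg(3)"
```

```text
F [-1.81  2.2   5.2 ] sd [0.24 0.52 0.38] p [ 0.59268 -0.02582  0.02498] t 23.05
```

```bash
echo '[[0,0,0,0.0011,0],[0,0,0,0.0011,0],[0,0,0,0.0011,0]]' > path.dat && python3 -m creep path.dat >/dev/null; python3 -c "
from h import *
avg(3)"
```

```text
F [-2.71  1.97  6.18] sd [0.2  0.32 0.3 ] p [ 0.59268 -0.02582  0.02431] t 23.45
```

To row units: 0.0007 m / 0.75 = 0.0009.

```bash
echo '[[0,0,0,0.0009,0],[0,0,0,0.0009,0],[0,0,0,0.0009,0]]' > path.dat && python3 -m creep path.dat >/dev/null; python3 -c "
from h import *
avg(3)"
```

```text
F [-3.38  2.81  8.28] sd [0.7  0.59 0.07] p [ 0.5927  -0.02582  0.0239 ] t 23.85
```

To row units: 0.0003 m / 0.75 = 0.0004.

```bash
echo '[[0,0,0,0.0004,0],[0,0,0,0.0004,0],[0,0,0,0.0004,0],[0,0,0,0.0004,0],[0,0,0,0.0004,0],[0,0,0,0.0004,0]]' > path.dat && python3 -m creep path.dat>/dev/null;  python3 -c "
from h import *
avg(3)"; echo '[[0,0,0,-0.04,0],[0.06,0,0,-0.08,0],[0.06,0,0,-0.1067,0],[0.06,0,0,-0.1067,0]]' > path.dat && python3 -m creep path.dat >/dev/null; python3 -c "
from h import *
go(.498,-.220,.06,2.874)"
```

```text
F [-4.11  1.94  9.88] sd [0.08 0.17 0.54] p [ 0.5927  -0.0258   0.02375] t 24.5
pos [ 0.5958 -0.0257  0.1077] rot [3.1389 0.0072 2.8752] d [ 0.0436 -0.2133  0.0468] F [ 0.74 -0.13  0.8 ] q [ 0.29  0.29 -0.29  0.   -0.98 -2.12] t 24.8333
turn 0.001158028856590665
```

All three are pressed. Moving above the big weight with the fingers partly open.

To row units: -0.213 m / 0.75 = -0.284, 0.043 m / 0.75 = 0.0573.

```bash
echo '[[0.06,0.0573,-0.284,0,0],[0.06,0.0573,-0.284,0,0],[0.06,0.0573,-0.284,0,0],[0.06,0.0573,-0.284,0,0],[0.06,0.0573,-0.284,0.0267,0],[0.06,0.0573,-0.284,0.0533,0],[0.06,0.0573,-0.284,0.0533,0],[0.06,0.0573,-0.284,0.0533,0],[0.06,0.0573,-0.284,0.0533,0]]' > path.dat && python3 -m creep path.dat
python3 - <<'E'
from h import *
go(.498,-.220,.03,2.874)
s=arm.get_state();T=np.eye(4);T[:3,:3]=Ro.from_euler("xyz",s["ee_rot"]).as_matrix();T[:3,3]=s["eef_pos"]
K,D,X=cam("wrist");I=np.linalg.inv(T@X)
im=arm.grab_frame("wrist")
P=np.float64([(.4975,-.22,.045),(.4975,-.22,.06)])
print(cv2.projectPoints(P.reshape(-1,1,3),cv2.Rodrigues(I[:3,:3])[0],I[:3,3],K,D)[0].reshape(-1,2))
g=im.mean(2); m=((g>150)&(im.max(2).astype(int)-im.min(2)<30)).astype(np.uint8)
n,_,st,c=cv2.connectedComponentsWithStats(m)
for i in range(1,n):
    if st[i,4]>60: print(st[i],c[i].round(1))
sc=arm.grab_frame("scene")
cv2.imwrite("pics/s5.png",cv2.resize(sc[110:240,90:260,::-1],(785,600),interpolation=cv2.INTER_CUBIC));cv2.imwrite("pics/w5.png",im[:,:,::-1])
E
```

```text
t: 25.58
eef_pos: [0.4956, -0.22, 0.0633]
ee_rot: [-3.141, 0.0, 2.874]
force: [0.5, 0.8, 0.1]
width: 0.0595
gripper_force: 0.0
pos [ 0.4956 -0.22    0.0633] rot [-3.1413e+00  5.0000e-04  2.8745e+00] d [-0.0023  0.0006  0.0333] F [0.46 0.8  0.09] q [-0.06  0.26 -0.45  0.   -0.86 -1.78] t 25.5833
turn 0.0004994175007753121
[[257.59955441 214.85771526]
 [257.6357459  222.82264507]]
[ 461   50   51  190 6136] [491. 157.]
[ 234  174   50   62 2368] [258.8 205.6]
[142 229  47  30 887] [166.3 244.4]
[326 229  47  30 895] [347.3 244.4]
[146 290  27  39 742] [158.  307.8]
[343 290  25  29 604] [355.4 304.3]
[   0  361  357   23 6684] [170.5 374. ]
```

To row units: 0.055 m / 0.75 = 0.0733, 0.045 m / 0.75 = 0.06.

```bash
echo '[[0.06,-0.0027,0.0008,0.04,0],[0.06,-0.0027,0.0008,0.06,0],[0.06,-0.0027,0.0008,0.0733,0],[0.06,-0.0027,0.0008,0.0733,0],[0.06,-0.0027,0.0008,0.0733,0]]' > path.dat && python3 -m creep path.dat
python3 - <<'E'
from h import *
avg(3)
sc=arm.grab_frame("scene")
cv2.imwrite("pics/s6.png",cv2.resize(sc[110:240,90:260,::-1],(785,600),interpolation=cv2.INTER_CUBIC))
E
```

```text
t: 26.1
eef_pos: [0.4975, -0.2195, 0.0085]
ee_rot: [-3.141, -0.0, 2.876]
force: [-0.5, 0.9, -0.2]
width: 0.0598
gripper_force: 0.0
F [ 0.15 -0.22  0.71] sd [0.23 0.14 0.24] p [ 0.49805 -0.21978  0.0092 ] t 26.25
```

View pics/s6.png

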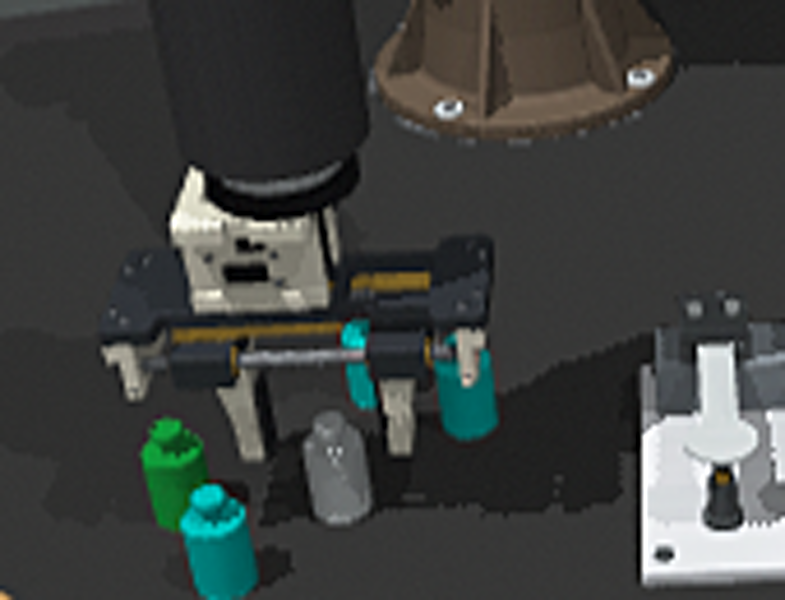

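The fingers straddle the grey weight: weight at (337,465), fingertips at rows 455, about 40 mm up. That confirms the roughly 33 mm tip offset. Green sits under the left end of the gripper body but still has clearance at a 24 mm tip height. Descending 18 mm and closing.

To row units: 0.018 m / 0.75 = 0.024, 0.01 m / 0.75 = 0.0133.

```bash
echo '[[0.06,0,0,0.0133,0],[0.06,0,0,0.024,0],[0.06,0,0,0.024,0],[0.06,0,0,0.024,0]]' > path.dat && python3 -m creep path.dat; echo '[[0.02,0,0,0,0],[0.02,0,0,0,0],[0.02,0,0,0,0],[0.02,0,0,0,0],[0.02,0,0,0,0],[0.02,0,0,0,0],[0.02,0,0,0,0],[0.02,0,0,0,0]]' > path.dat && python3 -m creep path.dat 15
```

```text
t: 26.63
eef_pos: [0.4962, -0.2199, -0.0107]
ee_rot: [-3.141, -0.002, 2.874]
force: [-0.4, 0.3, 0.2]
width: 0.06
gripper_force: 0.0
t: 27.3
eef_pos: [0.4972, -0.2199, -0.0097]
ee_rot: [3.142, 0.0, 2.874]
force: [-0.4, 0.9, 1.7]
width: 0.0327
gripper_force: 15.0
```

To row units: -0.11 m / 0.75 = -0.1467, -0.08 m / 0.75 = -0.1067.

```bash
echo '[[0.02,0,0,-0.0267,0],[0.02,0,0,-0.0667,0],[0.02,0,0,-0.1067,0],[0.02,0,0,-0.1467,0],[0.02,0,0,-0.1467,0],[0.02,0,0,-0.1467,0]]' > path.dat && python3 -m creep path.dat; python3 -c "
from h import *
avg(3)
go(.626,.0998,.1,2.874)"
```

```text
t: 27.8
eef_pos: [0.4977, -0.2198, 0.1014]
ee_rot: [3.141, 0.003, 2.874]
force: [0.1, 1.2, -5.3]
width: 0.0329
gripper_force: 15.0
F [ 0.24 -0.33 -4.23] sd [0.36 0.07 0.06] p [ 0.49587 -0.2196   0.09903] t 27.95
pos [ 0.4955 -0.2196  0.0985] rot [-3.1416e+00 -3.0000e-03  2.8739e+00] d [-0.0413  0.3425 -0.0017] F [ 0.68 -0.25 -4.2 ] q [-0.06  0.23 -0.41 -0.   -0.94 -1.78] t 27.95
turn -7.66907679765616e-05
```

To row units: 0.3425 m / 0.75 = 0.4567, -0.03 m / 0.75 = -0.04.

```bash
echo '[[0.02,-0.0067,0.0267,0,0],[0.02,-0.0133,0.08,0,0],[0.02,-0.02,0.1333,0,0],[0.02,-0.0267,0.1867,0,0],[0.02,-0.0333,0.24,0,0],[0.02,-0.04,0.2933,0,0],[0.02,-0.0467,0.3467,0,0],[0.02,-0.0533,0.4,0,0],[0.02,-0.0551,0.44,0,0],[0.02,-0.0551,0.4567,0,0],[0.02,-0.0551,0.4567,0,0],[0.02,-0.0551,0.4567,0,0],[0.02,-0.0551,0.4567,0,0],[0.02,-0.0551,0.4567,0,0]]' > path.dat && python3 -m creep path.dat
python3 - <<'E'
from h import *
avg(3)
go(.626,.0998,.065,2.874)
g=arm.grab_frame("scene");cv2.imwrite("pics/s7.png",g[:,:,::-1])
E
```

```text
t: 29.12
eef_pos: [0.6264, 0.0982, 0.0995]
ee_rot: [-3.141, -0.001, 2.873]
force: [-0.0, 0.1, -3.5]
width: 0.0325
gripper_force: 15.0
F [ 0.25 -0.67 -2.89] sd [0.55 0.37 0.45] p [0.62686 0.09834 0.10004] t 29.2667
pos [0.627  0.0985 0.1002] rot [ 3.1415 -0.      2.8731] d [0.0013 0.001  0.0352] F [ 0.22 -0.18 -2.39] q [ 0.46  0.36 -0.2  -0.   -1.   -2.3 ] t 29.2667
turn -0.0008929640897332725
```

To row units: 0.052 m / 0.75 = 0.0693, 0.05 m / 0.75 = 0.0667.

```bash
echo '[[0.02,0.0013,0.0013,0.02,0],[0.02,0.0013,0.0013,0.04,0],[0.02,0.0013,0.0013,0.0533,0],[0.02,0.0013,0.0013,0.0613,0],[0.02,0.0013,0.0013,0.0667,0],[0.02,0.0013,0.0013,0.0693,0],[0.02,0.0013,0.0013,0.0693,0],[0.02,0.0013,0.0013,0.0693,0]]' > path.dat && python3 -m creep path.dat >/dev/null; python3 -c "
from h import *
avg(4)"
```

```text
F [-0.65 -0.71 -1.45] sd [0.58 0.68 0.47] p [0.62693 0.10088 0.04877] t 30.1833
```

To row units: 0.0015 m / 0.75 = 0.002.

```bash
echo '[[0.02,0,0,0.002,0],[0.02,0,0,0.002,0],[0.02,0,0,0.002,0]]' > path.dat && python3 -m creep path.dat >/dev/null; python3 -c "
from h import *
avg(3)"; echo '[[0.02,0,0,0.0013,0],[0.02,0,0,0.0013,0],[0.02,0,0,0.0013,0]]' > path.dat && python3 -m creep path.dat >/dev/null; python3 -c "
from h import *
avg(3)"
```

```text
F [ 0.44 -0.7   2.12] sd [0.65 0.11 0.16] p [0.62706 0.10089 0.04713] t 30.5833
F [ 0.31 -0.54  5.65] sd [0.23 0.36 0.39] p [0.62753 0.10084 0.0465 ] t 30.9833
```

The weight is on the stop. Backing off slightly, then opening.

To row units: -0.0012 m / 0.75 = -0.0016, -0.0008 m / 0.75 = -0.0011.

```bash
echo '[[0.02,0,0,-0.0011,0],[0.02,0,0,-0.0016,0],[0.02,0,0,-0.0016,0]]' > path.dat && python3 -m creep path.dat >/dev/null; python3 -c "
from h import *
avg(3)"
```

```text
F [ 2.21 -1.52  2.88] sd [0.46 0.25 0.68] p [0.62702 0.10088 0.04699] t 31.3833
```

To row units: -0.0006 m / 0.75 = -0.0008.

```bash
echo '[[0.02,0,0,-0.0008,0],[0.02,0,0,-0.0008,0]]' > path.dat && python3 -m creep path.dat >/dev/null; python3 -c "
from h import *
avg(3)"; echo '[[0.034,0,0,0,0],[0.036,0,0,0,0],[0.04,0,0,0,0],[0.05,0,0,0,0],[0.06,0,0,0,0],[0.06,0,0,0,0],[0.06,0,0,0,0]]' > path.dat && python3 -m creep path.dat; python3 -c "
from h import *
avg(3)"
```

```text
F [ 2.75 -0.76  0.41] sd [0.31 0.11 0.34] p [0.62665 0.10092 0.04732] t 31.7
t: 32.28
eef_pos: [0.6264, 0.1008, 0.0474]
ee_rot: [-3.142, -0.0, 2.874]
force: [1.1, 0.2, -0.3]
width: 0.0578
gripper_force: 0.0
F [-0.01  0.37 -0.35] sd [0.22 0.43 0.17] p [0.62645 0.10075 0.04739] t 32.4333
```

To row units: -0.07 m / 0.75 = -0.0933, -0.05 m / 0.75 = -0.0667.

```bash
echo '[[0.06,0,0,-0.02,0],[0.06,0,0,-0.04,0],[0.06,0,0,-0.0667,0],[0.06,0,0,-0.0933,0],[0.06,0,0,-0.0933,0],[0.06,0,0,-0.0933,0]]' > path.dat && python3 -m creep path.dat|head -2
python3 - <<'E'
from h import *
np.set_printoptions(linewidth=220)
g=arm.grab_frame("scene").mean(2).astype(int)
P=np.float64([(.6265,.1,z) for z in(.056,.101,.116)]);print(proj("scene",P))
for r in range(176,216,2): print(r,g[r,284:318:2])
s=arm.get_state();T=np.eye(4);T[:3,:3]=Ro.from_euler("xyz",s["ee_rot"]).as_matrix();T[:3,3]=s["eef_pos"]
K,D,X=cam("wrist");I=np.linalg.inv(T@X);im=arm.grab_frame("wrist")
print(cv2.projectPoints(P.reshape(-1,1,3),cv2.Rodrigues(I[:3,:3])[0],I[:3,3],K,D)[0].reshape(-1,2))
w=im.mean(2).astype(int)
for r in range(150,240,5): print(r,w[r,190:330:6])
E
```

```text
t: 32.93
eef_pos: [0.6273, 0.1011, 0.1188]
[[299.02739198 205.21873909]
 [300.00586619 190.34857509]
 [300.34338412 185.21732347]]
176 [ 72 100  34  91  91  91 102  79 101  50  54  54  55  56  55  54  53]
178 [ 61  83  93  93  95  95  95  95  96 158  89  52  57  55  55  54  54]
180 [152  48  65  60  53  53  55  58  51  81 186  48  56  55  55  55  54]
182 [145  48  35  72 179 176 173  80  79  89 176  44  54  54  56  54  54]
184 [142  40  50 115 215 210 130 115  46  91 174  61  53  54  55  54  55]
186 [143  89  95  82  96  93  96  95 100  96 130  88  53  55  55  53  54]
188 [ 89  91  92  94 102  98  98 123 128 127 114 107  53  53  56  55  55]
190 [ 92  91  93  93 102  95  95  91 113 120 117 135  17  55  55  55  55]
192 [ 93  92  90  91  93 126  92  81  99 104 127 130  51  58  54  55  55]
194 [ 92  91  91  90  95 115 209 207 202 209 213 168 183  22  56  54  56]
196 [ 82  81  77  84  93 121 119 161 190 181 155  84 255  16  57  55  55]
198 [208 204 212 243 200 119 128 129 125 117 108  86 139  12  57  55  54]
200 [217 218 216 243 134 122 130 130 128 117 109 103 145  71  39  41  59]
202 [21
[... 1734 characters left out ...]
250 250 250 250 250 247 108 109 109 112 111 125 127 149 238 136 249 133  57  60  58  59]
210 [244 251 251 251 251 251 251 239 108 110 101  91  93 140 142 146 190 103 235 109  60  59  59  59]
215 [248 251 251 251 251 251 250 237 112 105 111 117 115 103 143 157 249 160 249  94  59  59  59  59]
220 [204 206 207 210 215 216 215 191 139  97 113 113 113 112 145 153 224 223 224  69  60  59  59  59]
225 [ 59  59  59  59  59  60  60  58 140 119 112 111 112 113 170  64  59  59  60  59  59  59  59  59]
230 [ 32  24  58  59  58  59  58  60 105 208 141 128 117 145 192  58  59  59  59  59  59  48  18  92]
235 [ 21  20  59  59  60  59  59  59  60  81 148 143 141 143  60  60  59  58  59  59  59  43  19  80]
```

The scene numbers show the weight vertical over the left pad: edges at columns 294–306, centre near 300. The pad is about 10 mm down, on its stop. The wrist image agrees to about 1 px, and the gripper is clear. Handing in.

To row units: -0.03 m / 0.75 = -0.04.

```bash
echo '[[0.06,0,0,-0.04,0],[0.06,0,0,-0.04,0],[0.06,0,0,-0.04,0],[0.06,0,0,-0.04,0],[0.06,0,0,-0.04,0]]' > path.dat && python3 -m creep path.dat|head -3; python3 -c "
from station import arm
print(arm.job_done())"
```

```text
t: 33.45
eef_pos: [0.6258, 0.1006, 0.1461]
ee_rot: [-3.141, -0.002, 2.874]
the job is handed in; nothing more can be done
None
```

I pressed all three leaves onto their stops in order, found the left leaf soft, stood the big weight upright on its pad, where it appears to hold that leaf down on its stop, and handed the job in at about 33 s; no verdict came back.

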